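# Flip the parts case open and set out the feeder's hanging eye

## Task

The cedar bird feeder is ready for its hanging eye. Swing the clear lid of the blue parts case right over past upright so that it lies back open by itself, then lift the brass hanging eye out of the rear compartment and stand it on its foot plate in the white card tray, let go, and leave the lid open. Do not shove the case or the tray about, and knock nothing over.

Things in the scene. Friction and masses are not known exactly. Their poses are not given: they have to be found in the camera images.
- parts_case: Blue parts case, loose, about 0.9 kg, 184 x 116 x 38 mm (x, y, z), level on the bench. Origin: centre of its underside; +x runs from front lip to rear hinge. A clear see-through lid covers it. Walls 2 mm, 34 mm high; floor 2 mm. Dividers 2 mm, 29 mm high: across at x = -27 and +29, and at y = -10 in the front part. The screws seen in it are fixed decoration nothing touches.
- rear_bay (a point): Middle of the floor of the rear compartment (case x +57, y 0, z 2), which runs from case x +30 to +85 and y -54 to +54.
- parts_case_lid (a joint): Lid angle about the hinge at the case's rear, rad: 0 shut, 1.57 upright, 2.62 its stop, lying back behind the case. A clear plate 174 (front to rear) x 116 x 3 mm, underside 35 mm above the bench when shut, 80 g, no latch, nearly free: let go below about 1.4 it falls shut, beyond about 1.75 it falls back to the stop; between, it may stay put.
- lid_lip (a point): Middle of the lower face of the lip on the lid's front edge, moving with the lid; shut: case x -89, y 0, z 24. The lip is 30 mm wide (case y), 6 mm thick (case x -92 to -86), 24 to 36 mm above the bench when shut, 1 mm in front of the case's front wall. A fingertip fits into the 24 mm under it.
- lid_hinge (a point): Middle of the lid's hinge axis, which runs along the case's y: case x +89, y 0, z 36.
- hanging_eye: Brass eye, 50 g: foot plate 20 x 42 x 4 mm (its x, y, z), on it an upright bow of 8 mm round bar in its y-z plane, 30 mm wide, top 28 mm above the underside. Origin: centre of the underside. Stands in the rear compartment at case y about +17, plate's length roughly along case x. Pinch the bow across its 8 mm (eye's x): about 28 mm free to the case's left wall (+y), more on the right.
- card_tray: White open card tray, loose, 60 g, 91 x 130 x 48 mm (x, y, z), walls and floor 2 mm, empty. Origin: centre of its underside, y along its longer side, z up.
- drop_bottle1: Small blue drop bottle with a red pointed cap, 27 mm across, 62 mm high, standing. Origin: centre of its underside. Bystander.
- screw_jar: Clear screw jar with a blue lid, 62 mm across, 90 mm high, standing. Origin: centre of its underside. Bystander.

How it is judged:
By the outcome, as a careful person would: the job done as asked, in the order asked, and still so for the second after the job is handed in, with the robot touching nothing.
It also fails if it takes over 61 s, if anything falls off the work surface, if the arm or the gripper's body presses on something with over 40 N, if the wrist force passes 120 N, or if a joint passes its speed limit or range.

## Robot

A 6-joint arm with a two-finger parallel gripper is mounted at the origin on the work surface; the furniture and walls round the work are solid. World frame = base frame: x ahead of the robot, y to its left, z up, the work surface at z = 0. Lengths are in m, angles in rad, forces in N, time in s.
With the tool pointing down it reaches from about 0.35 to 0.85 m from the base axis. Payload 8.1 kg.
Tool frame: the origin (TCP) lies midway between the tips of the shut fingers; the grasp point (between the pads) lies 19 mm behind it; z points along the fingers, y is the line along which they close (so a half turn about z gives the same grasp; the last joint's range is limited). The gripper opens to 93 mm and grips with 3 to 60 N. Pads are 15 mm wide; open, the fingers measure 128 mm over their backs; the gripper's body (75 mm by 188 mm) begins 65 mm behind the grasp point.
Start: joints at [-1.291, 0.13, 1.488, -0, 1.523, -0.085], TCP at [0.214, -0.561, 0.219] pointing down, gripper open.
Joint ranges: [-2.96, 2.96], [-0.89, 2.26], [0.02, 2.5], [-1.34, 4.48], [0, 2.73], [-2.66, 2.66]. Speed limits (rad/s): [2.39, 2.39, 2.79, 3.14, 3.14, 3.14].

## Interface

Orientations are given as [roll, pitch, yaw] about the fixed x, y, z axes, in that order (R = Rz(yaw) Ry(pitch) Rx(roll)).
In Python, from plant import env, set_gripper, readout, get_image, spotter gives the robot as it stands. Calls block until the motion is done:
- env.move_ptp(position, orientation): joint-space move of the TCP to a pose.
- env.move_l(position, ori=None, feed=0.15, contact_N=None): straight line of the TCP; ori=None keeps the orientation; feed is the mean speed in m/s. With contact_N (N) it stops when the force on the tool has changed by that much, and returns True; else False.
- env.goto_joints(angles): joint-space move.
- set_gripper(opening, f_grip=None): finger opening in m; f_grip is the grip in N (None keeps the last); returns when the fingers have stopped.
- env.sleep(seconds).
- env.solve_ik(position, orientation): joint angles nearest the present ones, or None.
- readout.sense(): the state.
- get_image(name): name is "side" or "top"; returns a dict with "color" (400x640x3 uint8, red, green, blue), "depth" (400x640 float32, m along the optical axis (not along the pixel's ray), 0 where there is no reading), "fx", "fy", "cx", "cy" (pixels), "rvec" (rotation vector, rad) and "tvec" (3), from world to camera coordinates, as OpenCV has them. Camera axes: x right, y down, z forward; pixel columns grow to the right and rows downward; lengths in m; the calibration is good to about 2 mm. A picture is of the moment at which its call begins.
A pose or a line that the arm cannot do raises env.IKError and nothing moves.
- env.sign_off(): hands the job in; it is judged then, once.
Trained networks look in a picture, given as the dict that the camera call returned (one of the last four; its "shot" number tells which), for a name from the list of things; names that differ only in an ending like _2 or _b are one class to them, and where a whole thing is asked for, a point or a joint stands for the part that bears it (a point fixed in the world has none). Each returns a list of dicts, best first, with "confidence" (0 to 1); they miss things now and then, are a little off and sometimes report something else, mostly with a low value. They report only what shows in the picture. A call takes as long as a camera call.
- spotter.silhouettes(picture, label): "region" (400x640 bool, what is visible of it) and "at" ([column, row] in pixels, amid what is visible of it).
The state is a dict: "time_s": time; "qpos": joint angles; "dq": joint speeds; "joint_torque": joint torques, N m; "eef_pos": TCP position; "eef_rot": TCP orientation; "ft_force": force on the tool from outside, world axes, zero at the start; "ft_torque": the same for the moment, N m; "opening": finger opening in m; "finger_force": force on a finger pad.
Only numpy, scipy, OpenCV 4.12 (cv2) and the standard library are available. Lean on these libraries where they do the work, as an engineer would, in place of code of your own. Each camera call takes 0.05 s, during which the arm holds its last target. There are 200 camera calls.

## Working session

There is one attempt and no reset: what is moved stays moved. The work goes in short steps, each a Python script; the robot and the scene stay as the last script left them, time stands still between calls to the robot, and variables do not carry over. Pictures are saved under pics/ and viewed, at most 10 in all, crops included, and the job is handed in when it is done.

```bash
ls; mkdir -p pics; cat > h.py <<'E'
import numpy as np, cv2
from plant import env,set_gripper,readout,get_image,spotter
def pts(im,mask):
    R,_=cv2.Rodrigues(np.array(im["rvec"],float)); t=np.array(im["tvec"],float).ravel()
    v,u=np.nonzero(mask&(im["depth"]>0)); d=im["depth"][v,u]
    c=np.stack([(u-im["cx"])/im["fx"]*d,(v-im["cy"])/im["fy"]*d,d],1)
    return (c-t)@R
def proj(im,P):
    K=np.array([[im["fx"],0,im["cx"]],[0,im["fy"],im["cy"]],[0,0,1]])
    return cv2.projectPoints(np.array(P,float).reshape(-1,1,3),np.array(im["rvec"],float),np.array(im["tvec"],float),K,None)[0].reshape(-1,2)
def save(im,n): cv2.imwrite(n,im["color"][:,:,::-1])
def rect(P):
    return cv2.minAreaRect((P[:,:2]*1000).astype(np.float32))
E
cat > a.py <<'E'
from h import *
np.set_printoptions(precision=4,suppress=True)
for n in("top","side"):
    im=get_image(n); save(im,f"pics/{n}0.png")
    R,_=cv2.Rodrigues(np.array(im["rvec"],float)); print(n,"cam",-R.T@np.array(im["tvec"]).ravel())
    for l in("parts_case","parts_case_lid","lid_lip","hanging_eye","card_tray","drop_bottle1","screw_jar"):
        for s in spotter.silhouettes(im,l)[:2]:
            P=pts(im,s["region"])
            if len(P)<5: print(l,s["confidence"],s["at"],"few");continue
            print(l,round(s["confidence"],2),s["at"],len(P),np.median(P,0),"z",np.percentile(P[:,2],[2,50,98]),rect(P))
print(readout.sense()["time_s"],readout.sense()["eef_rot"])
E
python3 a.py
```

```text
pics
top cam [0.4682 0.0099 1.358 ]
parts_case 0.68 [179.4, 211.0] 540 [0.4865 0.4071 0.0854] z [0.0033 0.0854 0.0928] ((487.2830505371094, 430.0506286621094), (56.1267204284668, 84.21097564697266), 0.470182329416275)
parts_case 0.63 [330.1, 193.7] 2408 [ 0.55   -0.0052  0.0014] z [-0.0051  0.0014  0.0372] ((554.1281127929688, -3.95343017578125), (116.94629669189453, 183.77720642089844), 77.51398468017578)
parts_case_lid 0.53 [330.5, 224.6] 53 [0.4641 0.0087 0.0352] z [0.0038 0.0352 0.0411] ((464.15057373046875, -4.908721923828125), (72.30706787109375, 14.214290618896484), 87.77071380615234)
lid_lip 0.67 [320.3, 220.5] 22 [0.4668 0.0212 0.0336] z [0.0288 0.0336 0.0377] ((466.91217041015625, 20.24437713623047), (23.706222534179688, 7.045555591583252), 71.83134460449219)
card_tray 0.95 [425.9, 206.0] 1708 [ 0.5133 -0.2762  0.0016] z [-0.0053  0.0016  0.0475] ((514.2272338867188, -276.9931945800781), (147.63623046875, 98.26757049560547), 80.88603973388672)
card_tray 0.32 [337.5, 191.1] 2426 [ 0.5499 -0.0055  0.0014] z [-0.005   0.0014  0.0374] ((551.6194458007812, -3.2122116088867188), 
[... 740 characters left out ...]
 ((485.7824401855469, 409.9057312011719), (54.18901062011719, 55.493370056152344), 40.85203552246094)
drop_bottle1 0.49 [356.9, 297.2] 183 [ 0.6254 -0.3536  0.0319] z [0.0007 0.0319 0.056 ] ((632.0675659179688, -345.43341064453125), (37.64500045776367, 21.216567993164062), 30.051334381103516)
screw_jar 0.73 [357.6, 296.3] 186 [ 0.6249 -0.3534  0.0342] z [0.0024 0.0342 0.0564] ((625.2528686523438, -348.99774169921875), (19.73316192626953, 26.24416160583496), 78.55316162109375)
screw_jar 0.59 [348.1, 214.6] 96 [ 0.6118 -0.001   0.0056] z [-0.0001  0.0056  0.0294] ((611.9638061523438, 11.342681884765625), (49.032859802246094, 39.908634185791016), 79.51980590820312)
0.8 [ 3.1415 -0.      0.3648]
```

```bash
python3 - <<'E'
import cv2,numpy as np
a=cv2.imread("pics/top0.png")[130:280,240:500]; b=cv2.imread("pics/side0.png")[150:330,200:440]
cv2.imwrite("pics/c1.png",cv2.resize(a,None,fx=3,fy=3,interpolation=2)); cv2.imwrite("pics/c2.png",cv2.resize(b,None,fx=3.3,fy=3.3,interpolation=2))
E
```

```text
(no output)
```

View pics/c1.png

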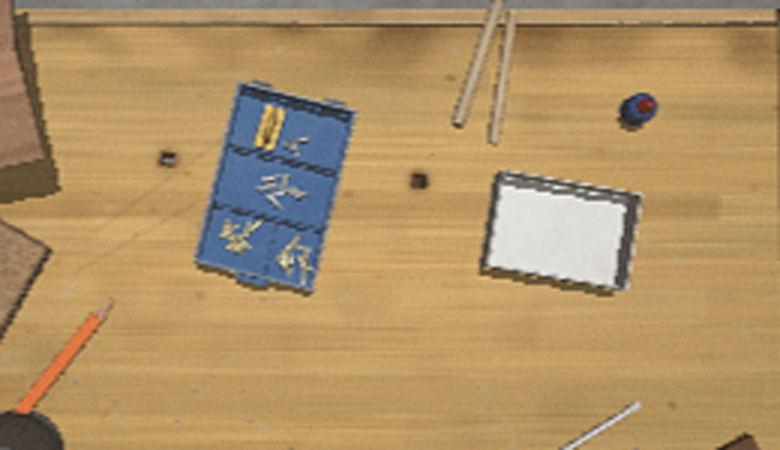

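View pics/c2.png

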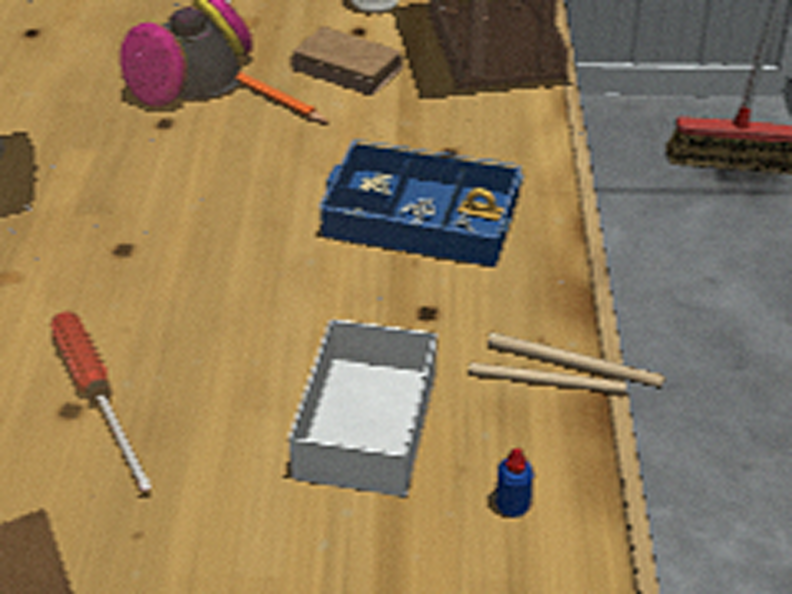

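```bash
cat > fit.py <<'E'
from h import *
from scipy.optimize import minimize
np.set_printoptions(precision=4,suppress=True)
def box(x0,x1,y0,y1,z0,z1): return np.array([[x,y,z] for x in(x0,x1) for y in(y0,y1) for z in(z0,z1)])/1000
def T(p,P):
    c,s=np.cos(p[2]),np.sin(p[2]); return np.c_[p[0]+c*P[:,0]-s*P[:,1],p[1]+s*P[:,0]+c*P[:,1],P[:,2]]
def render(im,parts,p,S=4):
    m=np.zeros((400*S,640*S),np.uint8)
    for P in parts:
        h=cv2.convexHull(((proj(im,T(p,P))+.5)*S-.5).astype(np.float32))
        cv2.fillConvexPoly(m,np.round(h*16).astype(np.int32),1,shift=4)
    return m>0
def fit(obs,parts,p0):
    big=[(im,cv2.resize(r.astype(np.uint8),None,fx=4,fy=4,interpolation=0)>0) for im,r in obs]
    def cost(q):
        p=np.array(p0)+np.array(q)*[.001,.001,.01]; c=0
        for im,r in big:
            m=render(im,parts,p); c+=1-(m&r).sum()/(m|r).sum()
        return c
    s=np.array([[0,0,0],[6,0,0],[0,6,0],[0,0,6.]])
    o=minimize(cost,[0,0,0],method="Nelder-Mead",options=dict(initial_simplex=s,xatol=.05,fatol=1e-4,maxfev=150))
    return np.array(p0)+o.x*[.001,.001,.01],o.fun
CASE=[box(-92,92,-58,58,0,36)]
TRAY=[box(-45.5,45.5,-65,65,0,48)]
th=np.linspace(0,np.pi,9)
arc=[np.array([0,11*np.cos(a),13+11*np.sin(a)]) for a in th]; path=[np.array([0,11,4])]+arc+[np.array([0,-11,4])]
def seg(a,b): return np.vstack([box(q[0]-4,q[0]+4,q[1]-3.5,q[1]+3.5,q[2]-3.5,q[2]+3.5) for q in(a,b)])
EYE=[box(-10,10,-21,21,0,4)]+[seg(a,b) for a,b in zip(path[:-1],path[1:])]
def gold(im,c,r):
    hsv=cv2.cvtColor(im["color"],cv2.COLOR_RGB2HSV).astype(int)
    m=(hsv[...,0]>12)&(hsv[...,0]<35)&(hsv[...,1]>110)&(hsv[...,2]>70)
    k=np.zeros_like(m); k[c[1]-r:c[1]+r,c[0]-r:c[0]+r]=1
    n,l,st,_=cv2.connectedComponentsWithStats((m&k).astype(np.uint8))
    return l==1+np.argmax(st[1:,4])
def best(im,l,xy):
    c=[]
    for s in spotter.silhouettes(im,l):
        P=pts(im,s["region"])
        if len(P)>50 and np.hypot(*(np.median(P,0)[:2]-xy))<.05: c.append(s)
    return c[0]["region"] if c else None
E
cat > b.py <<'E'
from fit import *
ims=[get_image("top"),get_image("side")]
for l,parts,p0 in(("parts_case",CASE,[.554,-.004,-.218]),("card_tray",TRAY,[.513,-.27,-.16])):
    ob=[(im,best(im,l,p0[:2])) for im in ims]; ob=[o for o in ob if o[1] is not None]
    p,c=fit(ob,parts,p0); print(l,p,c,[fit([o],parts,p0)[0] for o in ob])
    if l=="parts_case": pc=p
e0=T(pc,np.array([[.057,.017,0]]))[0]
parts=[P+[0,0,.002] for P in EYE]
ob=[]
for im in ims:
    u=proj(im,[[e0[0],e0[1],.015]])[0].astype(int); g=gold(im,u,14); print("gold",u,g.sum()); ob.append((im,g))
p,c=fit(ob,parts,[e0[0],e0[1],pc[2]-np.pi/2]); print("eye",p,c,[fit([o],parts,p) for o in ob])
d=p[:2]-pc[:2];c_,s_=np.cos(pc[2]),np.sin(pc[2]);print("eye in case",c_*d[0]+s_*d[1],-s_*d[0]+c_*d[1],p[2]-pc[2])
print(T(pc,np.array([[-.089,0,.024]])))
P=pts(ims[1],best(ims[1],"drop_bottle1",[.63,-.35])); print(np.median(P,0))
a=ims[1]["color"].copy(); a[ob[1][1]]=[255,0,0]; b=ims[0]["color"].copy(); b[ob[0][1]]=[255,0,0]
for k,(im,x) in enumerate(((ims[0],b),(ims[1],a))):
    for pp,pt in((pc,CASE),(p,parts)):
        m=render(im,pt,pp,1).astype(np.uint8); cs,_=cv2.findContours(m,0,1); cv2.drawContours(x,cs,-1,(0,255,0),1)
o=np.hstack([cv2.resize(b[140:240,290:370],None,fx=4.8,fy=4.8,interpolation=0),cv2.resize(a[180:240,290:370],None,fx=5,fy=8,interpolation=0)])
cv2.imwrite("pics/d.png",cv2.resize(o,(784,480))[:,:,::-1])
E
python3 b.py
```

```text
parts_case [ 0.5506 -0.0037 -0.2157] 0.22122605999414335 [array([ 0.5509, -0.0038, -0.2339]), array([ 0.5495, -0.0037, -0.203 ])]
card_tray [ 0.5117 -0.2696 -0.161 ] 0.09450468806572598 [array([ 0.512 , -0.27  , -0.1738]), array([ 0.5119, -0.268 , -0.1435])]
gold [330 171] 85
gold [345 210] 62
eye [ 0.6099  0.0021 -1.8102] 1.224583572659391 [(array([ 0.6097,  0.0023, -1.8441]), np.float64(0.2231121281464531)), (array([ 0.6099,  0.0021, -1.8102]), np.float64(1.0))]
eye in case 0.05675775061328404 0.01835759856442074 -1.5944905746542286
[[0.4636 0.0153 0.024 ]]
[ 0.6251 -0.3521  0.0315]
```

View pics/d.png

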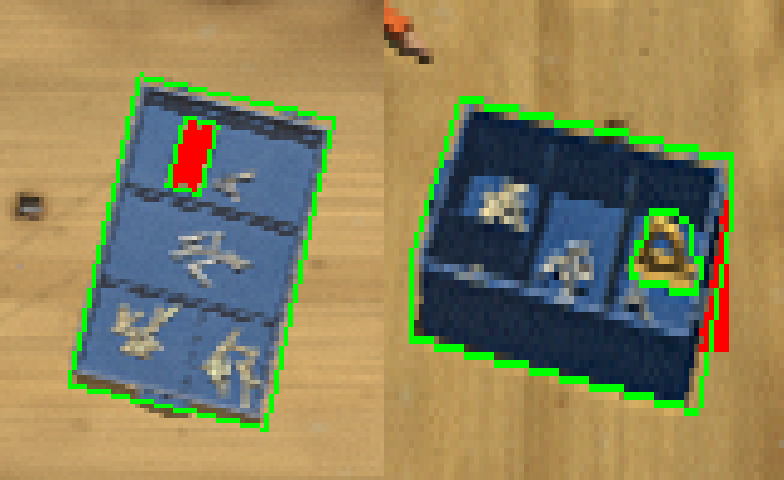

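```bash
cat > lid.py <<'E'
from fit import *
from scipy.spatial.transform import Rotation as Ro
def ori(al,yaw,flip=False):
    f=np.array([np.cos(yaw),np.sin(yaw),0]); z=np.cos(al)*f+[0,0,-np.sin(al)]
    y=np.array([-f[1],f[0],0])*(-1 if flip else 1); x=np.cross(y,z)
    return Ro.from_matrix(np.c_[x,y,z]).as_euler("xyz")
def tcp(C,al,pc):
    """TCP (world) so that the tip's upper front corner is at case point C=(x,z)"""
    x=C[0]-.0075*np.sin(al); z=C[1]-.0075*np.cos(al)
    return T(pc,np.array([[x,0,z]]))[0]
def corner(th,a,b):  # lid-frame point (shut coordinates a,b) at angle th
    v=np.array([a-.089,b-.036]); c,s=np.cos(th),np.sin(th)
    return np.array([.089+v[0]*c+v[1]*s, .036-v[0]*s+v[1]*c])
E
cat > c.py <<'E'
from lid import *
CASE=[box(-86,91,-58,58,0,35),box(-92,-85,-15,15,24,36)]
ims=[get_image("top"),get_image("side")]
ob=[(im,best(im,"parts_case",[.551,-.004])) for im in ims]; ob=[o for o in ob if o[1] is not None]
pc,c=fit(ob,CASE,[.551,-.004,-.216]); print(pc,c,[fit([o],CASE,pc) for o in ob])
for im in ims:
    for s in spotter.silhouettes(im,"lid_lip")[:1]:
        P=pts(im,s["region"]); m=np.median(P,0); d=m[:2]-pc[:2]; print("lip case frame",np.cos(pc[2])*d[0]+np.sin(pc[2])*d[1],-np.sin(pc[2])*d[0]+np.cos(pc[2])*d[1],m[2])
for fl in(0,1):
  for al in np.radians([25,30,35,40,45,50,55]):
    r=[]
    for th,a,b,x in((0,-.13,.02,0),(0,-.087,.02,0),(.5,-.08,.022,0),(1.,-.075,.024,0),(1.6,-.075,.024,0),(2.0,-.075,.024,0)):
        q=env.solve_ik(tcp(corner(th,a,b),al,pc),ori(al,pc[2],fl)); r.append(q is not None)
    print(fl,round(np.degrees(al)),r,None if q is None else np.array(q))
E
python3 c.py
```

```text
[ 0.5489 -0.003  -0.2286] 0.20410394036637902 [(array([ 0.5492, -0.0035, -0.2323]), np.float64(0.10745322802357815)), (array([ 0.5476, -0.0032, -0.2045]), np.float64(0.09323639871825795))]
lip case frame -0.08445005211740128 0.0009127842891887283 0.03509874150179046
lip case frame -0.0848457599704106 -0.008367675434619552 0.036018882381298564
0 25 [False, False, False, False, False, True] [-0.0257 -0.2539  2.3539  4.2844  0.2021  0.5225]
0 30 [False, False, False, False, True, True] [-0.0337 -0.2764  2.3071 -1.1707  0.1831 -0.3078]
0 35 [False, False, False, False, True, True] [-0.0423 -0.2781  2.2495 -0.616   0.2656 -0.8639]
0 40 [False, False, False, False, True, True] [-0.0513 -0.2625  2.1832 -0.3728  0.3799 -1.1078]
0 45 [False, False, False, False, True, True] [-0.0604 -0.2328  2.1098 -0.2497  0.4995 -1.2311]
0 50 [False, False, False, True, True, True] [-0.0693 -0.1917  2.0306 -0.1768  0.6182 -1.3038]
0 55 [False, False, False, True, True, True] [-0.0779 -0.1412  1.9466 -0.1287  0.7349 -1.3514]
1 25 [False, False, False, False, False, True] [-0.0257 -0.2539  2.3539  4.2844  0.2021 -2.6191]
1 30 [False, False, False, False, True, False] None
1 35 [False, False, False, False, True, True] [-0.0423 -0.2781  2.2495 -0.616   0.2656  2.2777]
1 40 [False, False, False, False, True, True] [-0.0513 -0.2625  2.1832 -0.3728  0.3799  2.0338]
1 45 [False, False, False, False, True, True] [-0.0604 -0.2328  2.1098 -0.2497  0.4995  1.9105]
1 50 [False, False, False, True, True, True] [-0.0693 -0.1917  2.0306 -0.1768  0.6182  1.8378]
1 55 [False, False, False, True, True, True] [-0.0779 -0.1412  1.9466 -0.1287  0.7349  1.7902]
```

```bash
cat >> lid.py <<'E'
def ori2(al,az,pc,flip):
    "fingers along case azimuth az, dipped al; closing line horizontal"
    return ori(al,pc[2]+az,flip)
def W(pc,x,y,z): return T(pc,np.array([[x,y,z]]))[0]
E
cat > c2.py <<'E'
from lid import *
pc=np.array([.5515,-.0035,-.222])
q0=readout.sense()["qpos"]
for az in np.radians([90,75,60,45,-45,-60,-75,-90]):
  for al in np.radians([30,40,50]):
   for fl in(0,1):
    s=-np.sign(az); r=[];n=[]
    for th,a,b in((0,-.13,.008),(0,-.104,.008),(.5,-.1,.008),(1.,-.1,.01),(1.6,-.1,.01),(2.0,-.1,.01)):
        C=corner(th,-.086,.02); 
        q=env.solve_ik(W(pc,C[0]-.018+(a+.104 if th==0 else 0),s*.008,C[1]-.012),ori2(al,az,pc,fl)); r.append(q is not None)
        n.append(q)
    print(*np.degrees([az,al]).round(),fl,sum(r),r)
    if all(r): print(np.array(n))
E
python3 c2.py
```

```text
90.0 30.0 0 6 [True, True, True, True, True, True]
[[-0.8207  0.4078  2.0249  0.7992  1.5089  2.1398]
 [-0.7903  0.4497  1.9629  0.8203  1.5083  2.1682]
 [-0.7754  0.2719  1.9666  0.8295  1.6186  2.3034]
 [-0.7238  0.2507  1.831   0.8705  1.69    2.45  ]
 [-0.6499  0.4098  1.5534  0.9204  1.7122  2.5852]
 [-0.6089  0.5795  1.3428  0.9431  1.7058  2.6413]]
90.0 30.0 1 6 [True, True, True, True, True, True]
[[-0.8207  0.4078  2.0249  0.7992  1.5089 -1.0018]
 [-0.7903  0.4497  1.9629  0.8203  1.5083 -0.9734]
 [-0.7754  0.2719  1.9666  0.8295  1.6186 -0.8382]
 [-0.7238  0.2507  1.831   0.8705  1.69   -0.6916]
 [-0.6499  0.4098  1.5534  0.9204  1.7122 -0.5564]
 [-0.6089  0.5795  1.3428  0.9431  1.7058 -0.5003]]
90.0 40.0 0 4 [True, True, True, True, False, False]
90.0 40.0 1 6 [True, True, True, True, True, True]
[[-0.75    0.2335  2.0991  0.7353  1.4056 -0.8845]
 [-0.722   0.285   2.0341  0.7505  1.4017 -0.86  ]
 [-0.7082  0.1235  2.0113  0.7448  1.5297 -0.7261]
 [-0.6612  0.1312  1.8532  0.7669  1.6108 -0.5926]
 [-0.5947  0.3155  1.5643  0.797   1.6411 -0.4747]
 [-0.5581  0.4922  1.3564
[... 6898 characters left out ...]
.6632 -0.6398  1.5683  0.8982]
 [ 0.441   0.4242  1.6436 -0.6527  1.679   0.7997]
 [ 0.3906  0.4227  1.5019 -0.6925  1.7625  0.6732]
 [ 0.3139  0.5783  1.2206 -0.7447  1.8087  0.532 ]
 [ 0.2689  0.7461  0.9992 -0.7707  1.8174  0.461 ]]
-90.0 40.0 1 5 [True, True, True, True, True, False]
-90.0 50.0 0 6 [True, True, True, True, True, True]
[[ 0.4187  0.3572  1.8218 -0.5459  1.4481  0.8461]
 [ 0.3914  0.3999  1.7653 -0.5581  1.4481  0.8195]
 [ 0.3777  0.282   1.7249 -0.5594  1.576   0.7254]
 [ 0.3293  0.2986  1.5658 -0.5828  1.6716  0.6102]
 [ 0.2569  0.4712  1.2773 -0.6157  1.7276  0.4857]
 [ 0.2151  0.642   1.0625 -0.6319  1.7392  0.4256]]
-90.0 50.0 1 5 [True, True, True, True, True, False]
```

```bash
cat > d.py <<'E'
from lid import *
pc=np.array([.5515,-.0035,-.222]); az,al=np.radians([70,36]); o=ori2(al,az,pc,1)
y=-.007+.0013; z=.0085
set_gripper(0,10)
env.move_ptp(W(pc,-.15,y,.13),o)
env.move_l(W(pc,-.15,y,z),feed=.15)
print(readout.sense()["ft_force"])
hit=env.move_l(W(pc,-.085,y,z),feed=.02,contact_N=1.5)
s=readout.sense(); print(hit,s["time_s"],s["eef_pos"],s["ft_force"])
d=np.array(s["eef_pos"])[:2]-pc[:2]; print("tcp case x",np.cos(pc[2])*d[0]+np.sin(pc[2])*d[1])
im=get_image("side"); cv2.imwrite("pics/e.png",cv2.resize(im["color"][150:270,230:390],None,fx=4.8,fy=4.8,interpolation=2)[:,:,::-1])
E
python3 d.py
```

```text
[-0.0973  1.422  -0.9055]
True 8.35 [0.4553 0.0126 0.0082] [0.0429 0.5185 0.616 ]
tcp case x -0.09736859843886493
```

View pics/e.png

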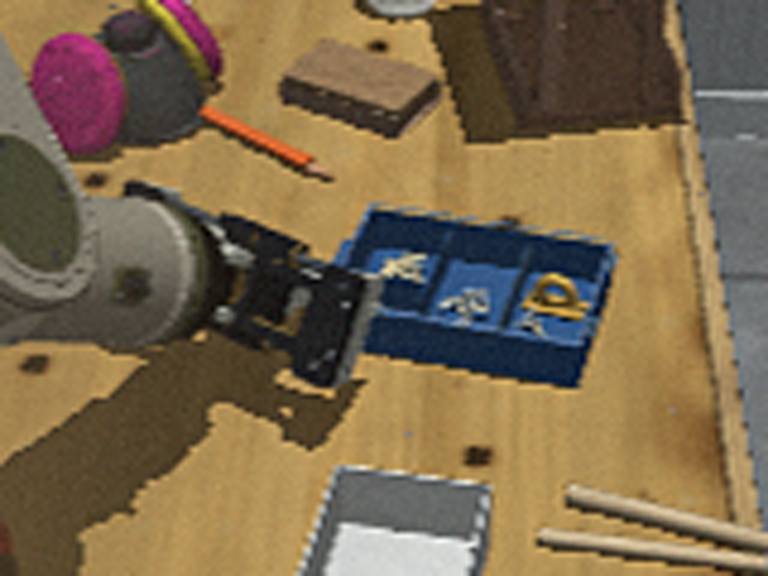

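```bash
cat > d2.py <<'E'
from lid import *
pc=np.array([.5515,-.0035,-.222]); y=-.0057; z=.0085
f=[]
for i in range(5): env.sleep(.04); f.append(readout.sense()["ft_force"])
print(np.array(f))
hit=env.move_l(W(pc,-.085,y,z),feed=.015,contact_N=2.5)
s=readout.sense(); print(hit,s["time_s"],s["eef_pos"],s["ft_force"])
d=np.array(s["eef_pos"])[:2]-pc[:2]; print("tcp case x",np.cos(pc[2])*d[0]+np.sin(pc[2])*d[1])
env.sleep(.2);print(readout.sense()["ft_force"])
E
python3 d2.py
```

```text
[[ 0.3144  0.5192  0.6144]
 [-0.4232  0.3308  0.1592]
 [-0.1869 -0.0821 -0.9131]
 [-0.7443  0.6797 -0.2227]
 [-0.463  -0.736   0.8535]]
True 8.9 [0.4554 0.013  0.0077] [ 0.035  -0.4728 -0.5357]
tcp case x -0.09736158753480666
[0.2174 0.4127 1.2561]
```

```bash
cat > d3.py <<'E'
from lid import *
pc=np.array([.5515,-.0035,-.222]); y=-.0057; z=.0085
def F():
    f=[]
    for i in range(12): env.sleep(.015); f.append(readout.sense()["ft_force"])
    return np.mean(f,0)
f0=F(); print(f0)
for x in np.arange(-.0965,-.084,.0015):
    env.move_l(W(pc,x,y,z),feed=.03); f=F()-f0; print(round(x,4),f,readout.sense()["time_s"])
    if np.linalg.norm(f)>1.0: break
E
python3 d3.py
```

```text
[ 0.1524 -0.04   -0.1806]
-0.0965 [-2.6998  0.793  -0.8192] 9.75
```

```bash
cat > l1.py <<'E'
from lid import *
pc=np.array([.5515,-.0035,-.222]); y=-.0057; z=.0085; x0=-.0975
def F():
    f=[]
    for i in range(10): env.sleep(.015); f.append(readout.sense()["ft_force"])
    return np.mean(f,0)
C0=np.array([-.086,.0146])
def go(th,a,b,feed=.08):
    C=corner(th,a,b); return env.move_l(W(pc,x0+C[0]-C0[0],y,z+C[1]-C0[1]),feed=feed)
E
cat > l2.py <<'E'
from l1 import *
env.move_l(W(pc,x0,y,z),feed=.03); print(F())
for th in (0,.1,.2,.35,.5): go(th,-.086+.012*th,.018)
print(F(),readout.sense()["time_s"])
im=get_image("side"); cv2.imwrite("pics/f.png",cv2.resize(im["color"][130:270,230:390],None,fx=4.2,fy=4.2,interpolation=2)[:,:,::-1])
E
python3 l2.py
```

```text
[-0.6775  0.1515 -0.1849]
[ 0.1106 -0.8711 -0.6396] 12.2583
```

View pics/f.png

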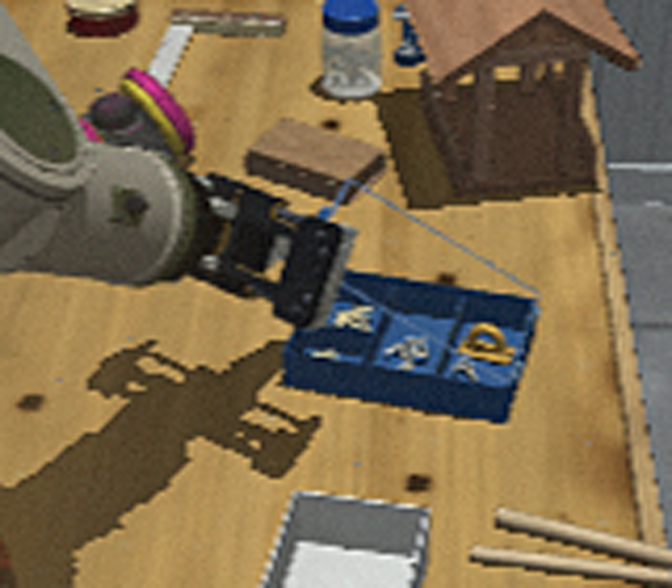

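```bash
cat > l3.py <<'E'
from l1 import *
for th in (.7,.9,1.1,1.3,1.45): go(th,-.086+.012*min(th,1),.019,.12)
print(F(),readout.sense()["time_s"])
im=get_image("side"); cv2.imwrite("pics/g.png",cv2.resize(im["color"][110:250,230:390],None,fx=4.2,fy=4.2,interpolation=2)[:,:,::-1])
E
python3 l3.py
```

```text
[-0.1314 -0.7841 -0.4762] 14.55
```

View pics/g.png

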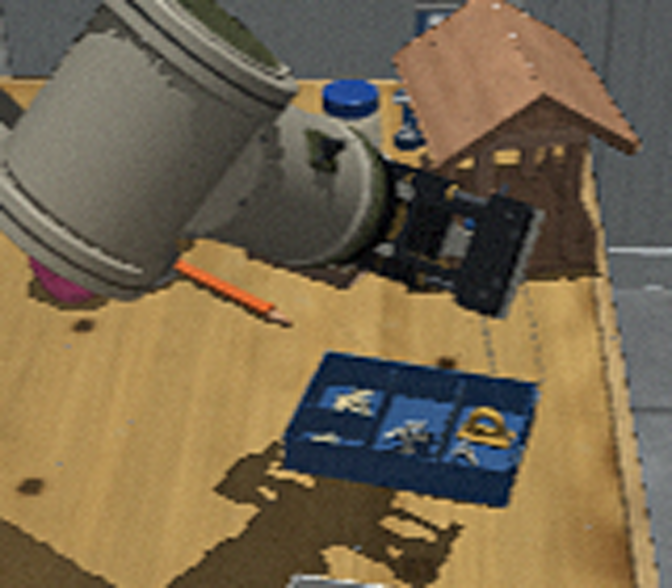

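```bash
cat > l4.py <<'E'
from l1 import *
for th in (1.6,1.75,1.9,2.05): go(th,-.074,.019,.12)
print(F(),readout.sense()["time_s"])
C=corner(2.05,-.074,.019)
env.move_l(W(pc,x0+C[0]-C0[0]-.10,y,z+C[1]-C0[1]+.04),feed=.2)
env.move_ptp([.32,-.38,.26],[np.pi,0,-.27])
from fit import CASE
ims=[get_image("top"),get_image("side")]
save(ims[1],"pics/side_open.png")
C1=[box(-86,91,-58,58,0,34)]
ob=[(im,best(im,"parts_case",[.551,-.004])) for im in ims]; ob=[o for o in ob if o[1] is not None]
if ob: p,c=fit(ob,C1,pc); print("case",p,c,[fit([o],C1,pc)[0] for o in ob])
ob=[(im,best(im,"card_tray",[.512,-.27])) for im in ims]; ob=[o for o in ob if o[1] is not None]
if ob: print("tray",fit(ob,TRAY,[.512,-.27,-.16]))
parts=[P+[0,0,.002] for P in EYE]
ob=[]
for im in ims:
    ss=spotter.silhouettes(im,"hanging_eye"); print([(s["confidence"],s["at"],s["region"].sum()) for s in ss[:2]])
    u=proj(im,[[.6099,.0021,.015]])[0].astype(int); g=gold(im,u,9); print(u,g.sum()); ob.append((im,g))
print("eye",fit(ob,parts,[.6097,.0022,-1.83]),[fit([o],parts,[.6097,.0022,-1.83]) for o in ob])
print(readout.sense()["time_s"],env.solve_ik([.61,.002,.01],[np.pi,0,-.27]))
b,a=[im["color"].copy() for im in ims]; b[ob[0][1]]=[255,0,0]
ctr,_=cv2.findContours(ob[1][1].astype(np.uint8),0,1); cv2.drawContours(a,ctr,-1,(255,0,0),1)
o=np.hstack([cv2.resize(x[130:270,270:390],(390,455),interpolation=0) for x in(b,a)])
cv2.imwrite("pics/i.png",o[:,:,::-1])
E
python3 l4.py
```

```text
[ 0.4079 -0.0698 -0.153 ] 16.2
case [ 0.5504 -0.0041 -0.2204] 0.1968377411992014 [array([ 0.5509, -0.0043, -0.2356]), array([ 0.5502, -0.0037, -0.2157])]
tray (array([ 0.5118, -0.2693, -0.1623]), np.float64(0.08541007731137384))
[]
[329 171] 84
[(0.66, [344.1, 214.4], np.int64(26))]
[345 210] 60
eye (array([ 0.6091,  0.0023, -1.8869]), np.float64(0.6453931086997906)) [(array([ 0.6094,  0.0027, -1.8678]), np.float64(0.2204176334106729)), (array([ 0.6082,  0.0002, -1.856 ]), np.float64(0.4171220400728597))]
18.9 [-0.0808  0.3463  1.636  -0.      1.1593  1.76  ]
```

View pics/i.png

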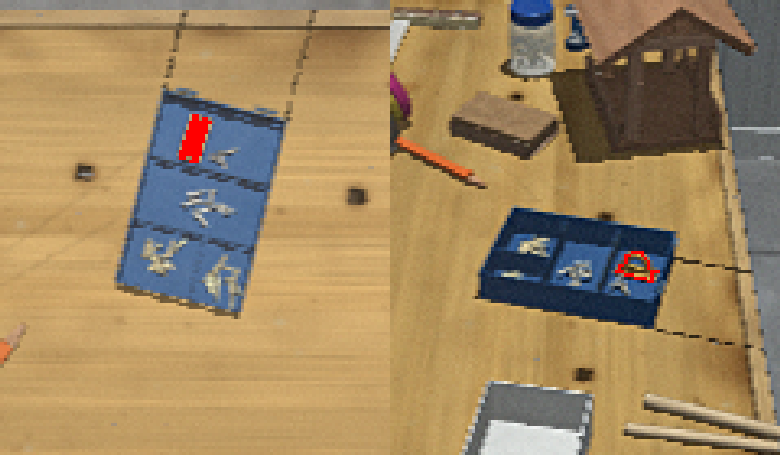

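```bash
cat > g1.py <<'E'
from lid import *
o=[np.pi,0,-.29]; e=[.609,.0022]
set_gripper(.026,12)
env.move_ptp([*e,.14],o); env.move_l([*e,.045],feed=.15)
print(env.move_l([*e,.0095],feed=.05,contact_N=6), readout.sense()["eef_pos"])
set_gripper(0,12); s=readout.sense(); print(s["opening"],s["finger_force"],s["ft_force"],s["time_s"])
env.move_l([s["eef_pos"][0],s["eef_pos"][1],.15],feed=.12)
s=readout.sense(); print(s["opening"],s["finger_force"],s["eef_pos"],s["time_s"])
im=get_image("side"); a=im["color"]; u=proj(im,[s["eef_pos"]])[0].astype(int)
cv2.imwrite("pics/j.png",cv2.resize(a[u[1]-45:u[1]+55,u[0]-60:u[0]+60],None,fx=5,fy=5,interpolation=2)[:,:,::-1])
E
python3 g1.py
```

```text
False [0.6092 0.0022 0.0097]
0.007517623154705529 12.000269257550826 [0.9099 0.2829 0.9925] 23.425
0.0078047784687840455 11.999723115877714 [0.6085 0.0023 0.1487] 24.75
```

View pics/j.png

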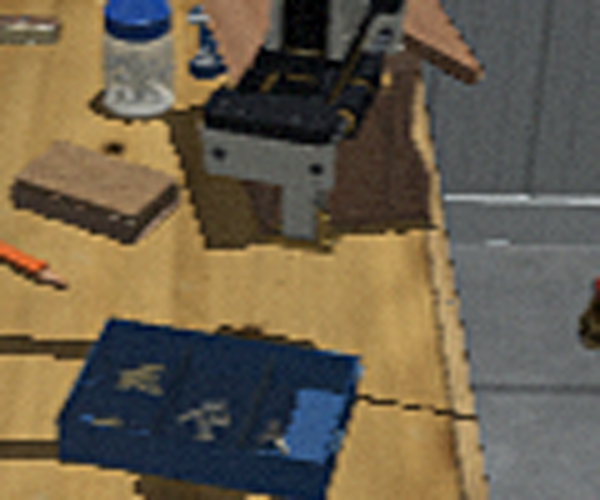

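```bash
cat > p1.py <<'E'
from lid import *
t=[.512,-.2693]
env.move_l([*t,.15],feed=.2); env.move_l([*t,.02],feed=.12)
print(env.move_l([*t,.0088],feed=.02,contact_N=3.5), readout.sense()["eef_pos"],readout.sense()["ft_force"])
set_gripper(.03); env.sleep(.2)
env.move_l([*t,.15],feed=.12); env.move_ptp([.32,-.45,.26],[np.pi,0,-.27])
ims=[get_image("top"),get_image("side")]
for l in("hanging_eye","card_tray","parts_case"):
  for im in ims:
    for s in spotter.silhouettes(im,l)[:1]: P=pts(im,s["region"]); print(l,s["confidence"],np.median(P,0),np.percentile(P[:,2],[2,98]))
ob=[(im,best(im,"card_tray",[.512,-.27])) for im in ims]; ob=[o for o in ob if o[1] is not None]
print("tray",fit(ob,TRAY,[.512,-.27,-.16]),readout.sense()["time_s"],readout.sense()["opening"])
b,a=[im["color"] for im in ims]
o=np.hstack([cv2.resize(b[130:250,290:490],(390,234)),cv2.resize(a[130:330,260:400],(390,557))[150:,:][:407]][0:1]+[]) 
b2=cv2.resize(b[130:260,300:490],(390,267)); a2=cv2.resize(a[160:330,260:400],(390,474)); b2=np.vstack([b2,np.zeros((207,390,3),np.uint8)])
cv2.imwrite("pics/k.png",np.hstack([b2,a2])[:,:,::-1])
E
python3 p1.py
```

```text
True [ 0.5119 -0.269   0.0094] [0.4616 1.2451 4.1585]
hanging_eye 0.55 [ 0.5131 -0.2678  0.0066] [0.0001 0.0293]
card_tray 0.69 [ 0.5137 -0.2785  0.0018] [-0.005   0.0476]
card_tray 0.77 [ 0.5109 -0.2604  0.0117] [-0.0012  0.0475]
parts_case 0.61 [ 0.5582 -0.0079  0.001 ] [-0.0054  0.0349]
parts_case 0.78 [ 0.5545 -0.0004  0.0116] [-0.001   0.0344]
tray (array([ 0.5121, -0.2697, -0.1499]), np.float64(0.21883451058008907)) 31.875 0.02996344055924639
```

View pics/k.png

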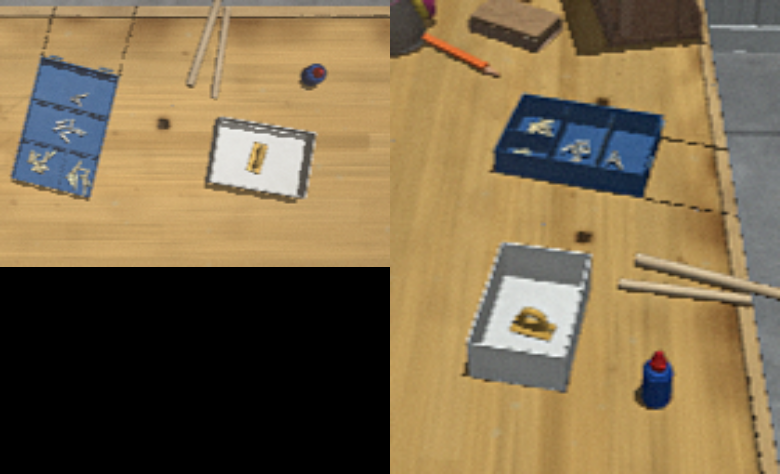

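The picture shows the eye standing upright on its plate in the tray at about (258,157) on the left and (533,322) on the right. The lid is lying back, the case and tray are where they were, and the bottle is still standing.

```bash
python3 -c "
from plant import env
print(env.sign_off())"
```

```text
the job is handed in; nothing more can be done
None
```

The lid lies back open at its stop, the brass eye stands on its foot plate in the middle of the card tray, and the job was handed in at about 32 s with the case, tray and bottle where they were.

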